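Draw the bottom panel from under a stack of carvings and seat it in the corner stop

TASK

Draw the oak panel out from under the stack of carvings (its black rubber pad is there to be pressed and pulled with the fingertips), leaving the stack upright and in its order behind the dark bridge, without touching it. Slide the panel on along the waxed board until its front end is fully home against the green end stop and its long side lies flush against the green rail. Work gently, never pressing or pushing the panel with more than 30 N, and leave the other things where they are.

Things in the scene. Friction and masses are not known exactly. Their poses are not given: they have to be found in the camera images.
- jig: Fixed pale waxed board. Origin on its top surface (height varies), midway under a dark bridge. Surface: x -330 to 150, y -130 to 130 mm; slippery (friction 0.25). Bridge: bar 15 mm thick (x), 180 wide (y), 14 mm gap under it, posts' inner faces y = +-74, top 51.5 mm up. The stack stands behind it (+x); the panel's front sticks out at -x and is drawn towards -x.
- corner: Fixed green corner stop, 20 mm high, on the board before the bridge; place varies. Origin: inner corner, at board level; axes parallel to the jig's. Faces lined with black rubber that gives 1 mm per 10 N. End stop's face: plane x = 0, y 0 to 160 mm. Rail's face: plane y = 0, x 0 to 190 mm. Seated, the panel's origin is at (110, 60, 0) mm here.
- panel: Brown oak panel, bottom item, 220 (x) x 120 (y) x 12 mm, 0.2 kg, waxed. Origin: centre of underside. Front end (-x) sticks out of the bridge 95 to 115 mm; rear is under the stack. Black rubber pad 60 (x) x 80 (y) mm centred at x -68, y 0, top at z 12.3 (flush; gives 1 mm per 20 N; grips well). Too wide to grasp. Drawing takes 4 to 7 N: press the pad with 8 to 20 N, else fingertips slip.
- lower_block: Dark walnut carved block, 110 x 110 x 24 mm, lowest of the three carvings that lie on the panel, a few mm behind the bridge, which holds it back as the panel is drawn; it drops 12 mm on to the sliding surface when the panel is gone. Origin: centre of its underside.
- upper_block: Pale carved block, 100 x 100 x 20 mm, on the walnut block. Origin: centre of its underside.
- octagon_box: Octagonal carved box with a domed lid, 82 mm across, 65 mm high, on the pale block; top of the stack, about 121 mm over the sliding surface at the start. One solid piece. Origin: centre of its underside.
- rosette: Bystander, leave alone. Small pale carved rosette, 38 mm across, 18 mm high, on the sliding board beside the stack.
- mallet: Bystander, leave alone. Carver's wooden mallet, about 260 mm long, on the bench.
- chisel: Bystander, leave alone. Chisel lying on the bench, about 220 mm long.
- gouge: Bystander, leave alone. Narrow gouge lying on the bench, about 220 mm long.
- wax_tin: Bystander, leave alone. Wax tin, 72 mm across, 45 mm high, on the bench.
- brush: Bystander, leave alone. Brush lying on the bench.
- offcut: Bystander, leave alone. Pale wooden offcut, 110 x 70 x 30 mm, on the bench.
Things that resemble listed ones, but are neither listed nor needed, are in the scene too. What is shaped like the lower_block but red is not meant.

How it is judged:
On the way:
1. the panel has been drawn clear of the stack, its rear edge out in front of the bridge (x of panel in the frame of jig below -0.122 m), for 0.2 s.
At the end, for the whole second after the job is handed in: Panel flat, at rest, within 3.5 mm of end stop and rail, parallel within 0.03 rad. Stack at rest behind the bridge, in its old order, tilt under 0.06 rad, walnut block down on the sliding board within 35 mm of its start, each piece above within 20 mm of the centre of the one below (x of panel in the frame of corner between 0.105 and 0.1135 m and y of panel in the frame of corner between 0.055 and 0.0635 m and z of panel in the frame of corner below 0.004 m and angle between the x axis of panel and the x axis of corner, either way round below 0.03 rad and angle between panel's own z axis and vertical below 0.03 rad and angle between each of lower_block, upper_block, octagon_box's own z axis and vertical below 0.06 rad and distance of lower_block from where it was at the start of the episode below 0.035 m and x of lower_block in the frame of jig above 0.055 m and z of lower_block in the frame of jig below 0.004 m and z of upper_block in the frame of lower_block above 0.021 m and horizontal distance between upper_block and lower_block below 0.02 m and z of octagon_box in the frame of upper_block above 0.017 m and horizontal distance between octagon_box and upper_block below 0.02 m and linear speed of each of lower_block, upper_block, octagon_box, panel below 0.01 m/s); the robot touches nothing.
It fails at once if the robot presses or pushes the panel with more than 30 N (contact force between any of the fingers, the arm and panel above 30 N).
It fails at once if the panel is driven against the corner stop with more than 30 N (contact force between panel and corner above 30 N).
It fails at once if the robot touches the stack (contact force between any of the fingers, the arm and lower_block above 1 N or contact force between any of the fingers, the arm and upper_block above 1 N or contact force between any of the fingers, the arm and octagon_box above 1 N).
It fails at once if a carving of the stack tips by more than 0.35 rad (angle between any of lower_block, upper_block, octagon_box's own z axis and vertical above 0.35 rad).
It fails at once if a bystander (rosette, mallet, chisel, gouge, tin, brush, offcut) is moved by more than 15 mm (distance of any of rosette, mallet, chisel, gouge, wax_tin, brush, offcut from where it was at the start of the episode above 0.015 m).
It also fails if it takes over 67 s, if anything falls off the work surface, if the arm or the gripper's body presses on something with over 40 N, if the wrist force passes 120 N, or if a joint passes its speed limit or range.

ROBOT

A 7-joint arm with a two-finger parallel gripper is mounted at the origin on the work surface. World frame = base frame: x ahead of the robot, y to its left, z up, the work surface at z = 0. Lengths are in m, angles in rad, forces in N, time in s.
With the tool pointing down it reaches from about 0.425 to 0.875 m from the base axis. Payload 4.7 kg.
Tool frame: the origin (TCP) lies on the centre line of the jaws, within the pads' length; the fingertips stand 25 mm ahead of it and the grasp point (between the pads) lies 6 mm ahead of it; z points along the fingers, y is the line along which they close (so a half turn about z gives the same grasp; the last joint's range is limited). The gripper opens to 85 mm and grips with 20 to 120 N. Pads are 22 mm wide; open, the fingers measure 114 mm over their backs; the gripper's body (76 mm by 85 mm) begins 54 mm behind the grasp point. The pads swing forward as they close: fully open they stand 13 mm farther back than shut.
Start: joints at [-1.23, 0.321, -0.07, 1.45, 0.023, 1.371, -0.057], TCP at [0.209, 0.616, 0.227] pointing down, gripper open.
Joint ranges: [-2.86, 2.86], [-0.3, 2.09], [-1.38, 1.24], [0.06, 2.45], [-1.56, 4.7], [0.09, 2.05], [-2.69, 2.69]. Speed limits (rad/s): [2.57, 2.57, 3.14, 3.14, 3.14, 3.14, 3.14].

INTERFACE

Orientations are given as [roll, pitch, yaw] about the fixed x, y, z axes, in that order (R = Rz(yaw) Ry(pitch) Rx(roll)).
In Python, from workcell import bot gives the robot as it stands. The module is installed in compiled form; this text tells all that it offers.
- The arm moves only by the shell command python3 -m jog 'ROWS' [OPENING]. ROWS is a JSON object of lists of equal length, an entry for each row: "slide": the shift along the tool's x, y, z in units of 0.5 m (1.0 is 0.5 m), a list of three; "rotation": the turn, a rotation vector about the tool's x, y, z in units of pi/4 rad (1.0 is pi/4 rad), a list of three. A call has 1 to 10 rows; each row is the pose to reach, as a shift and turn from the pose commanded when the call began, along the tool's axes at that moment; what a row does not reach only later rows make up. A row lasts 1/12 s, in which the tool goes at most 41.7 mm and 7.16 degrees, less where a joint would pass 70% of its speed; a pose out of reach is approached as far as the arm can. A call with a number of a shift or a turn outside -1 to 1 is refused whole. A call with a gripper value outside its range is refused whole. OPENING is the closure, from 0 (fully open) to 1 (shut), set as the call begins (- or left out, the last holds). The fingers move at their own pace and stop on an object; the grip force is fixed at half the most. Time passes only in rows, so rows that repeat a pose let the fingers close. It gives the time, the measured TCP pose, the force, the opening and the grip force at its end, in the units of the state.
- bot.get_state(): the state, without advancing time (a new reading comes with each control period).
- bot.capture(name): name is "scene" or "top"; returns a dict with "frame" (420x560x3 uint8, red, green, blue), "fov_y" (degrees; the focal length in pixels is half the picture's height over the tangent of half this angle, whatever the lens; pixels are square), "cx", "cy" (the principal point, pixels), "extrinsics" (4x4, takes a point from camera to world coordinates). Camera axes: x right, y down, z forward; pixel columns grow to the right and rows downward; lengths in m; the calibration is good to about 2 mm. A picture is of the moment at which its call begins. There is no depth.
- bot.job_done(): hands the job in; it is judged then, once.
The state is a dict: "time_s": time; "qpos": joint angles; "qvel": joint speeds; "tau": joint torques, N m; "ee_pos": TCP position; "tcp_rot": TCP orientation; "contact_force": force on the tool from outside, world axes, zero at the start; "wrist_torque": the same for the moment, N m; "opening": opening from 0.0 (shut) to 1.0 (fully open); "grip_force": force on a finger pad.
Only numpy, scipy, OpenCV 4.12 (cv2) and the standard library are available. Lean on these libraries where they do the work, as an engineer would, in place of code of your own. Each camera call takes 0.05 s, during which the arm holds its last target. There are 200 camera calls.

## Working session

There is one attempt and no reset: what is moved stays moved. The work goes in short steps, Python scripts to look and compute and a shell command to move; the robot and the scene stay as the last step left them, time stands still between calls to the robot, and variables do not carry over. Pictures are saved under pics/ and viewed, at most 13 in all, crops included, and the job is handed in when it is done.

```bash
mkdir -p pics && python3 - <<'E'
from workcell import bot
import cv2,numpy as np
s=bot.get_state();print(s)
for n in("scene","top"):
    c=bot.capture(n);cv2.imwrite(f"pics/{n}0.png",c["frame"][:,:,::-1]);print(n,c["fov_y"],c["cx"],c["cy"],np.round(c["extrinsics"],4).tolist())
E
```

```text
{'time_s': 0.0, 'qpos': array([-1.2298894 ,  0.3218508 , -0.0700717 ,  1.45170133,  0.02258415,
        1.3707503 , -0.05687765]), 'qvel': array([ 0.00159509, -0.0002792 , -0.00072437,  0.00137462, -0.0005514 ,
        0.00106504,  0.00062128]), 'tau': array([-3.81542213e-04, -4.93585789e+01, -3.82236913e-01, -3.14337158e+01,
        1.29547683e-02,  1.12563284e-02,  1.77984155e-06]), 'ee_pos': array([0.20853815, 0.61506685, 0.2259921 ]), 'tcp_rot': array([-3.13967144e+00,  8.54119855e-05,  2.81482378e+00]), 'contact_force': array([-0.46936609, -0.05263998, -0.17242989]), 'wrist_torque': array([-0.05031866,  0.02892335, -0.00397829]), 'grip_force': 0.0, 'opening': 0.9999234045600638}
scene 48.759331966197564 282.24344879802436 219.27551690306225 [[-0.5677, 0.6311, -0.5286, 1.28], [0.8232, 0.438, -0.3613, 0.542], [0.0035, -0.6402, -0.7682, 1.1443], [0.0, 0.0, 0.0, 1.0]]
top 47.42192440458045 287.6041917856142 202.7890764748765 [[-0.025, -0.9948, 0.0991, 0.383], [-0.9996, 0.0262, 0.0112, 0.0289], [-0.0137, -0.0988, -0.995, 1.5618], [0.0, 0.0, 0.0, 1.0]]
```

View pics/scene0.png

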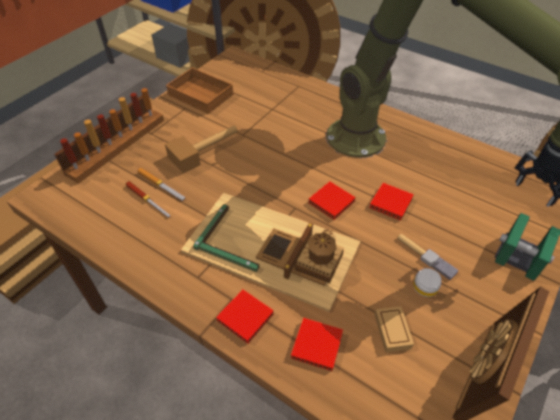

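View pics/top0.png

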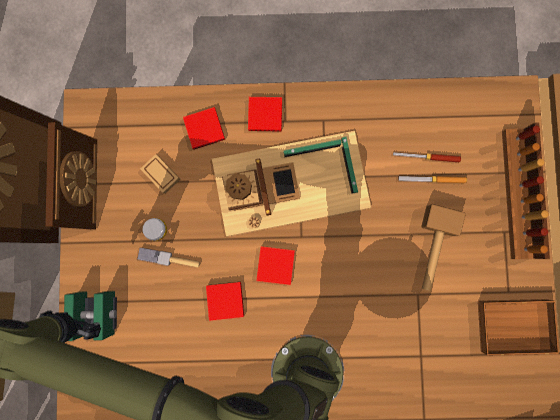

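The scene view shows the board with the bridge at about (297,250) and the green corner at about (200,240). In the top view the bridge is at (263,187), the pad at (285,183), and the corner's inner angle near (345,143). I'll crop in on both.

```bash
python3 - <<'E'
import cv2,numpy as np
a=cv2.imread("pics/top0.png")[120:245,205:380];b=cv2.imread("pics/scene0.png")[185:310,180:365]
a=cv2.resize(a,None,fx=4,fy=4,interpolation=cv2.INTER_CUBIC);b=cv2.resize(b,None,fx=4,fy=4,interpolation=cv2.INTER_CUBIC)
cv2.imwrite("pics/a.png",a);cv2.imwrite("pics/b.png",b)
E
```

```text
(no output)
```

View pics/a.png

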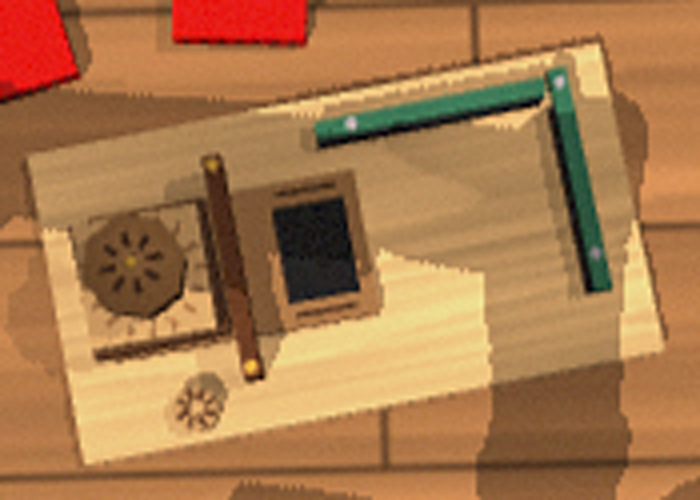

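View pics/b.png

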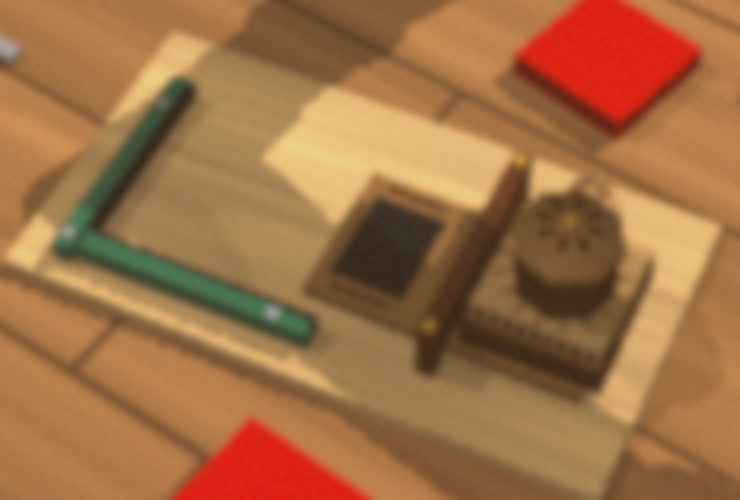

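The crops show the board's four corners, the pad (top crop 273–360, 195–305), the bridge bar (210,160)–(252,375), and the green L's inner corner at about (548,102). I'll triangulate the board first, then cast rays for the pad and corner.

```bash
cat > h.py <<'E'
import cv2,numpy as np
from workcell import bot
def ray(c,uv):
    f=c["frame"].shape[0]/2/np.tan(np.radians(c["fov_y"])/2);E=np.array(c["extrinsics"])
    d=E[:3,:3]@np.array([(uv[0]-c["cx"])/f,(uv[1]-c["cy"])/f,1]);return E[:3,3],d/np.linalg.norm(d)
def plane(c,uv,z):
    o,d=ray(c,uv);return (o+d*(z-o[2])/d[2])
def tri(r):
    A=sum(np.eye(3)-np.outer(d,d) for o,d in r);b=sum((np.eye(3)-np.outer(d,d))@o for o,d in r);return np.linalg.solve(A,b)
A=lambda p:(205+(p[0]+.5)/4-.5,120+(p[1]+.5)/4-.5)
B=lambda p:(180+(p[0]+.5)/4-.5,185+(p[1]+.5)/4-.5)
E
python3 - <<'E'
from h import *
t=bot.capture("top");s=bot.capture("scene")
ta=[(28,155),(600,38),(665,350),(85,465)];sb=[(607,495),(8,258),(178,35),(720,228)]
P=np.array([tri([ray(t,A(a)),ray(s,B(b))]) for a,b in zip(ta,sb)]);print(P.round(4))
for a,b in [((211,163),(430,326)),((251,367),(520,160)),((558,82),(68,232)),((350,122),(272,313)),((596,253),(168,103))]: print("mark",tri([ray(t,A(a)),ray(s,B(b))]).round(4))
h=P[:,2].mean()
print("sides",[np.linalg.norm(P[i]-P[i-1]).round(4) for i in range(4)])
im=t["frame"].astype(int)
# pad
m=(im.max(2)<62).astype(np.uint8);m[:, :270]=0;m[:,298]=0;m[:,298:]=0;m[:165]=0;m[200:]=0
n,l,st,ce=cv2.connectedComponentsWithStats(m);k=1+st[1:,4].argmax();print(st[k],ce[k])
bx=cv2.boxPoints(cv2.minAreaRect(np.argwhere(l==k)[:,::-1].astype(np.float32)))
for z in (h,):
    c=plane(t,ce[k],z+.0123);q=np.array([plane(t,b,z+.0123) for b in bx]);print("pad",c.round(4),q.round(4)[:,:2].tolist())
# jig frame from board
xax=(P[0]-P[1]+P[3]-P[2])[:2];yaw=np.arctan2(xax[1],xax[0]);print("h",h,"yaw",yaw)
cen=P.mean(0);R=np.array([[np.cos(yaw),-np.sin(yaw)],[np.sin(yaw),np.cos(yaw)]])
O=cen[:2]+R@[.09,0];print("jig O",O.round(4),"pad in jig",(R.T@(c[:2]-O)).round(4))
for nm,p in dict(inner=(548,104),railend=(318,146),stopend=(588,292)).items():
    w=plane(t,A(p),h+.02 if nm=="inner" else h);print(nm,w.round(4),(R.T@(w[:2]-O)).round(4))
b=plane(t,ce[k],h);print(bot.get_state()["time_s"])
np.save("jig.npy",[*O,yaw,h])
E
```

```text
[[ 0.6886  0.2969  0.0127]
 [ 0.7727 -0.1772  0.0128]
 [ 0.5148 -0.2221  0.0039]
 [ 0.4344  0.2514  0.0045]]
mark [0.6694 0.14   0.0626]
mark [0.5061 0.1113 0.0618]
mark [ 0.7352 -0.1424  0.0298]
mark [0.7067 0.028  0.0301]
mark [ 0.5928 -0.166   0.0276]
sides [np.float64(0.2584), np.float64(0.4815), np.float64(0.262), np.float64(0.4803)]
[273 169  22  27 416] [283.54807692 181.95432692]
pad [0.6048 0.0577 0.0208] [[0.638, 0.0929], [0.647, 0.0347], [0.5713, 0.0231], [0.5622, 0.081]]
h 0.00849744743338716 yaw 1.7427286145797831
jig O [0.5872 0.1259] pad in jig [-0.0703 -0.0057]
inner [ 0.718  -0.1345  0.0285] [-0.2789 -0.0843]
railend [0.6925 0.0539 0.0085] [-0.089  -0.0914]
stopend [ 0.5655 -0.1636  0.0085] [-0.2815  0.071 ]
0.2
```

Everything agrees with the sizes given: board 0.48 × 0.26, pad 59 × 77 mm, board height about 10 mm. Jig yaw is about 1.743. The corner sits near jig (-0.279, -0.087), so the panel has to go about -167 mm in x and -21 mm in y.

```bash
python3 -m jog '{"slide":[[-0.7,-0.505,0],[-0.7,-0.505,0],[-0.7,-0.505,0],[-0.7,-0.505,0],[-0.7,-0.505,0],[-0.7,-0.505,0],[-0.7,-0.505,0],[-0.7,-0.505,0],[-0.7,-0.505,0],[-0.7,-0.505,0]],"rotation":[[0,0,0.9],[0,0,0.9],[0,0,0.9],[0,0,0.9],[0,0,0.9],[0,0,0.9],[0,0,0.9],[0,0,0.9],[0,0,0.9],[0,0,0.9]]}' 0.5
python3 -m jog '{"slide":[[0,0,0],[0,0,0]],"rotation":[[0,0,0],[0,0,0]]}'
cat >> h.py <<'E'
from scipy.spatial.transform import Rotation as Ro
def go(xy,yaw,tipz=None):
    s=bot.get_state();p=s["ee_pos"];R=Ro.from_euler("xyz",s["tcp_rot"])
    T=Ro.from_euler("xyz",[np.pi,0,yaw])
    d=np.array([xy[0],xy[1],p[2] if tipz is None else tipz+.025])-p
    print("p",p.round(4),"rpy",s["tcp_rot"].round(4),"F",s["contact_force"].round(2),"open",round(s["opening"],3),"t",s["time_s"])
    print("slide",(R.inv().apply(d)/.5).round(4),"rot",((R.inv()*T).as_rotvec()/(np.pi/4)).round(4))
E
python3 -c "
from h import *
go((.605,.058),1.743)"
```

```text
time_s: 1.03
ee_pos: [0.4512, 0.2744, 0.2273]
tcp_rot: [3.141, -0.0, 2.108]
contact_force: [1.3, -0.5, 0.2]
opening: 0.501
grip_force: 0.0
time_s: 1.2
ee_pos: [0.4522, 0.2733, 0.2273]
tcp_rot: [3.141, 0.0, 2.101]
contact_force: [-0.9, 0.6, 0.6]
opening: 0.503
grip_force: 0.0
p [0.4522 0.2733 0.2273] rpy [3.1413e+00 3.0000e-04 2.1014e+00] F [-0.86  0.63  0.62] open 0.503 t 1.2
slide [-5.26e-01  4.57e-02  2.00e-04] rot [5.000e-04 3.000e-04 4.563e-01]
```

```bash
python3 -m jog '{"slide":[[-0.526,0.046,0],[-0.526,0.046,0],[-0.526,0.046,0],[-0.526,0.046,0],[-0.526,0.046,0],[-0.526,0.046,0],[-0.526,0.046,0],[-0.526,0.046,0],[-0.526,0.046,0],[-0.526,0.046,0]],"rotation":[[0,0,0.456],[0,0,0.456],[0,0,0.456],[0,0,0.456],[0,0,0.456],[0,0,0.456],[0,0,0.456],[0,0,0.456],[0,0,0.456],[0,0,0.456]]}' >/dev/null
python3 -c "
from h import *
go((.605,.058),1.743,.05)"
```

```text
p [0.6041 0.0649 0.2266] rpy [-3.1406e+00 -1.6000e-03  1.7531e+00] F [ 0.26 -0.16 -0.4 ] open 0.497 t 2.0333
slide [-0.0145 -0.0004  0.3033] rot [-0.0012 -0.002   0.0129]
```

```bash
python3 -m jog '{"slide":[[-0.0145,0,0.08],[-0.0145,0,0.16],[-0.0145,0,0.24],[-0.0145,0,0.303],[-0.0145,0,0.303],[-0.0145,0,0.303],[-0.0145,0,0.303]],"rotation":[[0,0,0.013],[0,0,0.013],[0,0,0.013],[0,0,0.013],[0,0,0.013],[0,0,0.013],[0,0,0.013]]}' 
python3 - <<'E'
from h import *
go((.605,.058),1.743,.022)
t=bot.capture("top")["frame"][120:245,205:380];s=bot.capture("scene")["frame"][185:310,180:365]
v=np.hstack([cv2.resize(x,(400,285),interpolation=cv2.INTER_CUBIC) for x in(t,s)]);cv2.imwrite("pics/c1.png",v[:,:,::-1])
E
```

```text
time_s: 2.62
ee_pos: [0.6073, 0.0566, 0.0778]
tcp_rot: [3.138, -0.001, 1.742]
contact_force: [0.6, 0.5, 0.3]
opening: 0.502
grip_force: 0.0
p [0.6073 0.0566 0.0778] rpy [ 3.1385e+00 -6.0000e-04  1.7417e+00] F [0.63 0.47 0.31] open 0.502 t 2.6167
slide [ 0.0036 -0.0043  0.0617] rot [ 0.0039 -0.0007 -0.0017]
```

View pics/c1.png

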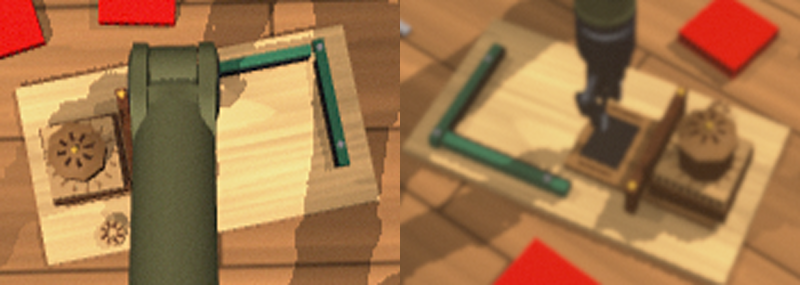

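The fingertips are over the pad (right half, around 605,130), clear of the bridge. I'll descend to near contact.

```bash
python3 -m jog '{"slide":[[0.003,-0.004,0.02],[0.003,-0.004,0.04],[0.003,-0.004,0.053],[0.003,-0.004,0.053],[0.003,-0.004,0.053]],"rotation":[[0.004,0,0],[0.004,0,0],[0.004,0,0],[0.004,0,0],[0.004,0,0]]}' 
python3 -m jog '{"slide":[[0,0,0.002],[0,0,0.004],[0,0,0.004]],"rotation":[[0,0,0],[0,0,0],[0,0,0]]}' 
```

```text
time_s: 3.13
ee_pos: [0.6032, 0.0559, 0.0483]
tcp_rot: [-3.137, 0.0, 1.739]
contact_force: [0.4, 0.3, -0.7]
opening: 0.494
grip_force: 0.0
time_s: 3.38
ee_pos: [0.604, 0.056, 0.0472]
tcp_rot: [-3.139, -0.0, 1.739]
contact_force: [0.1, -0.4, 0.8]
opening: 0.504
grip_force: 0.0
```

```bash
python3 -m jog '{"slide":[[0,0,0.002],[0,0,0.004],[0,0,0.004]],"rotation":[[0,0,0],[0,0,0],[0,0,0]]}' 
```

```text
time_s: 3.63
ee_pos: [0.6038, 0.0561, 0.045]
tcp_rot: [-3.138, -0.0, 1.74]
contact_force: [-0.4, 0.1, -0.4]
opening: 0.499
grip_force: 0.0
```

```bash
python3 -m jog '{"slide":[[0,0,0.002],[0,0,0.002]],"rotation":[[0,0,0],[0,0,0]]}' | egrep 'ee_|force'; python3 -m jog '{"slide":[[0,0,0.001],[0,0,0.001]],"rotation":[[0,0,0],[0,0,0]]}' | egrep 'ee_|force'
```

```text
ee_pos: [0.6038, 0.056, 0.044]
contact_force: [0.2, -0.3, -0.7]
grip_force: 0.0
ee_pos: [0.6038, 0.0561, 0.0436]
contact_force: [-0.4, -0.5, 0.2]
grip_force: 0.0
```

```bash
python3 -m jog '{"slide":[[0,0,0.001],[0,0,0.001]],"rotation":[[0,0,0],[0,0,0]]}' | egrep 'ee_|force'; python3 -m jog '{"slide":[[0,0,0.001],[0,0,0.001]],"rotation":[[0,0,0],[0,0,0]]}' | egrep 'ee_|force'
```

```text
ee_pos: [0.6038, 0.0561, 0.0431]
contact_force: [-1.1, 0.7, -0.4]
grip_force: 0.0
ee_pos: [0.6038, 0.0561, 0.0426]
contact_force: [-0.2, 0.3, -1.0]
grip_force: 0.0
```

```bash
for i in 1; do python3 -m jog '{"slide":[[0,0,0.001],[0,0,0.001]],"rotation":[[0,0,0],[0,0,0]]}' | egrep 'ee_|force'; done; python3 -m jog '{"slide":[[0,0,0.001],[0,0,0.001]],"rotation":[[0,0,0],[0,0,0]]}' | egrep 'ee_|force'; python3 -m jog '{"slide":[[0,0,0.001],[0,0,0.001]],"rotation":[[0,0,0],[0,0,0]]}' | egrep 'ee_|force'
```

```text
ee_pos: [0.6038, 0.0561, 0.0421]
contact_force: [0.1, -0.4, 1.4]
grip_force: 0.0
ee_pos: [0.6038, 0.0561, 0.0415]
contact_force: [0.3, -0.6, 0.1]
grip_force: 0.0
ee_pos: [0.6038, 0.0561, 0.041]
contact_force: [-0.3, 0.1, 0.1]
grip_force: 0.0
```

```bash
python3 -m jog '{"slide":[[0,0,0.001],[0,0,0.001]],"rotation":[[0,0,0],[0,0,0]]}' | egrep 'ee_|force'
```

```text
ee_pos: [0.6038, 0.0561, 0.0406]
contact_force: [0.5, 0.2, 0.5]
grip_force: 0.0
```

```bash
python3 -m jog '{"slide":[[0,0,0.001],[0,0,0.001]],"rotation":[[0,0,0],[0,0,0]]}' | egrep 'ee_|force'; python3 -m jog '{"slide":[[0,0,0.001],[0,0,0.001]],"rotation":[[0,0,0],[0,0,0]]}' | egrep 'ee_|force'
```

```text
ee_pos: [0.6038, 0.0561, 0.0401]
contact_force: [0.8, -0.6, -0.5]
grip_force: 0.0
ee_pos: [0.6038, 0.0561, 0.0395]
contact_force: [-0.1, -0.4, 0.0]
grip_force: 0.0
```

```bash
python3 -m jog '{"slide":[[0,0,0.001],[0,0,0.001]],"rotation":[[0,0,0],[0,0,0]]}' | egrep 'ee_|force'
```

```text
ee_pos: [0.6038, 0.0561, 0.039]
contact_force: [-0.2, -0.6, -0.5]
grip_force: 0.0
```

```bash
python3 -m jog '{"slide":[[0,0,0.001],[0,0,0.001]],"rotation":[[0,0,0],[0,0,0]]}' | egrep 'ee_|force'
```

```text
ee_pos: [0.6038, 0.0561, 0.0386]
contact_force: [0.4, 0.1, -0.8]
grip_force: 0.0
```

```bash
python3 -m jog '{"slide":[[0,0,0.001],[0,0,0.001]],"rotation":[[0,0,0],[0,0,0]]}' | egrep 'ee_|force'; python3 -m jog '{"slide":[[0,0,0.001],[0,0,0.001]],"rotation":[[0,0,0],[0,0,0]]}' | egrep 'ee_|force'
```

```text
ee_pos: [0.6038, 0.0561, 0.0381]
contact_force: [-0.8, 0.8, -0.2]
grip_force: 0.0
ee_pos: [0.6038, 0.0561, 0.0375]
contact_force: [-0.3, 0.3, -0.1]
grip_force: 0.0
```

```bash
python3 -m jog '{"slide":[[0,0,0.001],[0,0,0.001]],"rotation":[[0,0,0],[0,0,0]]}' | egrep 'ee_|force'
```

```text
ee_pos: [0.6038, 0.0561, 0.0371]
contact_force: [0.1, -0.1, -0.1]
grip_force: 0.0
```

```bash
python3 -m jog '{"slide":[[0,0,0.001],[0,0,0.001]],"rotation":[[0,0,0],[0,0,0]]}' | egrep 'ee_|force'
```

```text
ee_pos: [0.6038, 0.0561, 0.0365]
contact_force: [0.4, -0.5, 0.8]
grip_force: 0.0
```

```bash
python3 -m jog '{"slide":[[0,0,0.001],[0,0,0.001]],"rotation":[[0,0,0],[0,0,0]]}' | egrep 'ee_|force'
```

```text
ee_pos: [0.6038, 0.0561, 0.036]
contact_force: [-0.2, 0.1, 0.2]
grip_force: 0.0
```

```bash
python3 -m jog '{"slide":[[0,0,0.001],[0,0,0.001]],"rotation":[[0,0,0],[0,0,0]]}' | egrep 'ee_|force'
```

```text
ee_pos: [0.6038, 0.0561, 0.0356]
contact_force: [-0.2, -0.2, -0.5]
grip_force: 0.0
```

```bash
python3 -m jog '{"slide":[[0,0,0.001],[0,0,0.001]],"rotation":[[0,0,0],[0,0,0]]}' | egrep 'ee_|force'
```

```text
ee_pos: [0.6038, 0.0561, 0.0351]
contact_force: [-0.2, -0.6, 0.3]
grip_force: 0.0
```

```bash
python3 -m jog '{"slide":[[0,0,0.001],[0,0,0.001]],"rotation":[[0,0,0],[0,0,0]]}' | egrep 'ee_|force'
```

```text
ee_pos: [0.6038, 0.0561, 0.0346]
contact_force: [-0.5, 0.1, -0.6]
grip_force: 0.0
```

```bash
python3 -m jog '{"slide":[[0,0,0.001],[0,0,0.001]],"rotation":[[0,0,0],[0,0,0]]}' | egrep 'ee_|force'
```

```text
ee_pos: [0.6038, 0.0561, 0.034]
contact_force: [0.1, 0.1, 0.8]
grip_force: 0.0
```

```bash
python3 -m jog '{"slide":[[0,0,0.001],[0,0,0.001]],"rotation":[[0,0,0],[0,0,0]]}' | egrep 'ee_|force'
```

```text
ee_pos: [0.6038, 0.0561, 0.0336]
contact_force: [-0.8, 0.6, 0.1]
grip_force: 0.0
```

```bash
python3 -m jog '{"slide":[[0,0,0.001],[0,0,0.001]],"rotation":[[0,0,0],[0,0,0]]}' | egrep 'ee_|force'; python3 - <<'E'
from h import *
s=bot.capture("scene")["frame"][190:290,220:350];cv2.imwrite("pics/c2.png",cv2.resize(s,None,fx=6,fy=6,interpolation=cv2.INTER_CUBIC)[:,:,::-1])
E
```

```text
ee_pos: [0.6038, 0.0561, 0.033]
contact_force: [0.4, 0.2, 0.9]
grip_force: 0.0
```

View pics/c2.png

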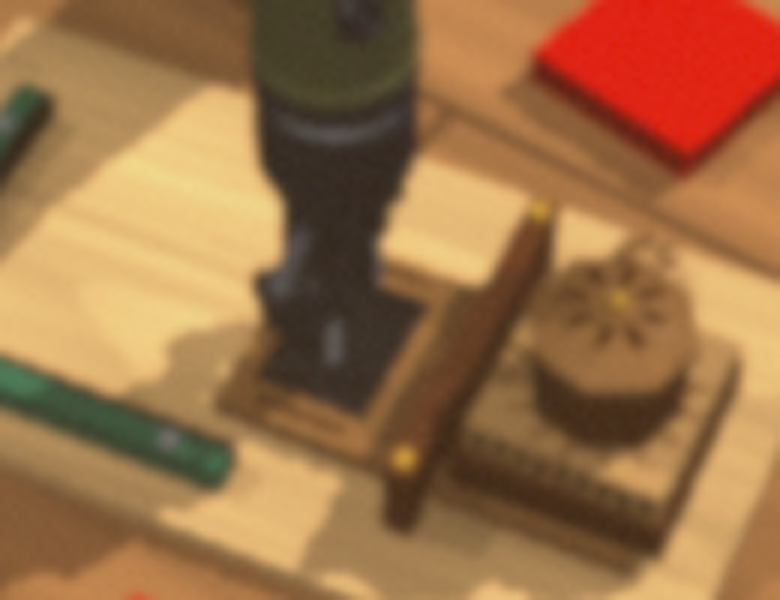

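The fingers are on or just above the pad (near finger's tip at about 335,365), well clear of the bridge. I'll keep lowering.

```bash
python3 -m jog '{"slide":[[0,0,0.001],[0,0,0.001]],"rotation":[[0,0,0],[0,0,0]]}' | egrep 'ee_|force'
```

```text
ee_pos: [0.6038, 0.0561, 0.0326]
contact_force: [-0.5, -0.5, 0.3]
grip_force: 0.0
```

```bash
python3 -m jog '{"slide":[[0,0,0.001],[0,0,0.001]],"rotation":[[0,0,0],[0,0,0]]}' | egrep 'ee_|force'
```

```text
ee_pos: [0.6038, 0.0561, 0.0321]
contact_force: [0.5, 0.3, 0.2]
grip_force: 0.0
```

```bash
python3 -m jog '{"slide":[[0,0,0.001],[0,0,0.001]],"rotation":[[0,0,0],[0,0,0]]}' | egrep 'ee_|force'
```

```text
ee_pos: [0.6038, 0.0561, 0.0315]
contact_force: [-0.8, -0.3, 0.0]
grip_force: 0.0
```

```bash
python3 -m jog '{"slide":[[0,0,0.001],[0,0,0.001]],"rotation":[[0,0,0],[0,0,0]]}' | egrep 'ee_|force'
```

```text
ee_pos: [0.6038, 0.0561, 0.0311]
contact_force: [0.5, -0.6, -0.3]
grip_force: 0.0
```

```bash
python3 -m jog '{"slide":[[0,0,0.001],[0,0,0.001]],"rotation":[[0,0,0],[0,0,0]]}' | egrep 'ee_|force'
```

```text
ee_pos: [0.6038, 0.0561, 0.0305]
contact_force: [0.0, -0.7, 0.3]
grip_force: 0.0
```

```bash
python3 -m jog '{"slide":[[0,0,0.001],[0,0,0.001]],"rotation":[[0,0,0],[0,0,0]]}' | egrep 'ee_|force'
```

```text
ee_pos: [0.6038, 0.0561, 0.03]
contact_force: [-0.3, 0.3, -0.3]
grip_force: 0.0
```

```bash
python3 -m jog '{"slide":[[0,0,0.001],[0,0,0.001]],"rotation":[[0,0,0],[0,0,0]]}' | egrep 'ee_|force'
```

```text
ee_pos: [0.6038, 0.0561, 0.0296]
contact_force: [0.0, 0.9, 0.6]
grip_force: 0.0
```

```bash
python3 -m jog '{"slide":[[0,0,0.001],[0,0,0.001]],"rotation":[[0,0,0],[0,0,0]]}' | egrep 'ee_|force'; python3 -c "
from h import *
go((.605,.058),1.743)"
```

```text
ee_pos: [0.6038, 0.0561, 0.0291]
contact_force: [0.4, 0.1, -0.1]
grip_force: 0.0
p [0.6038 0.0561 0.0291] rpy [-3.1384e+00 -1.0000e-04  1.7396e+00] F [ 0.41  0.07 -0.14] open 0.498 t 8.85
slide [ 0.0034  0.0031 -0.    ] rot [-0.004  -0.0001 -0.0044]
```

```bash
python3 -m jog '{"slide":[[0,0,0.001],[0,0,0.001]],"rotation":[[0,0,0],[0,0,0]]}' | egrep 'ee_|contact'
```

```text
ee_pos: [0.6038, 0.0561, 0.0286]
contact_force: [-0.2, 0.0, -0.5]
```

```bash
python3 -m jog '{"slide":[[0,0,0.001],[0,0,0.001]],"rotation":[[0,0,0],[0,0,0]]}' | egrep 'ee_|contact'
```

```text
ee_pos: [0.6038, 0.0561, 0.0281]
contact_force: [0.4, 0.6, 0.2]
```

```bash
python3 -m jog '{"slide":[[0,0,0.001],[0,0,0.001]],"rotation":[[0,0,0],[0,0,0]]}' | egrep 'ee_|contact'
```

```text
ee_pos: [0.6038, 0.0561, 0.0275]
contact_force: [0.1, 0.3, -0.3]
```

```bash
python3 -m jog '{"slide":[[0,0,0.001],[0,0,0.001]],"rotation":[[0,0,0],[0,0,0]]}' | egrep 'ee_|contact'; python3 - <<'E'
from h import *
for n,(r0,r1,c0,c1) in dict(scene=(200,280,230,330)).items():
    s=bot.capture(n)["frame"][r0:r1,c0:c1];cv2.imwrite("pics/c3.png",cv2.resize(s,None,fx=7,fy=7,interpolation=cv2.INTER_CUBIC)[:,:,::-1])
E
```

```text
ee_pos: [0.6037, 0.0561, 0.027]
contact_force: [-0.3, -0.7, 0.5]
```

View pics/c3.png

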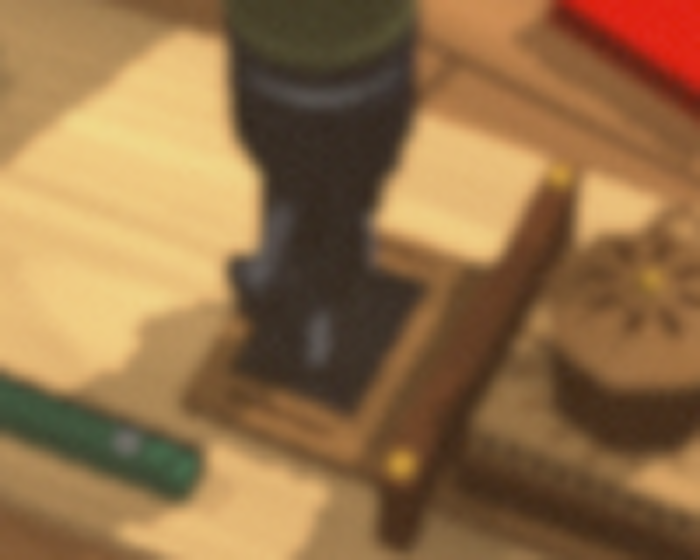

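```bash
python3 - <<'E'
from h import *
c=bot.capture("scene");E=np.array(c["extrinsics"]);f=210/np.tan(np.radians(c["fov_y"])/2)
def pr(p):
    q=E[:3,:3].T@(np.array(p)-E[:3,3]);u=np.array([f*q[0]/q[2]+c["cx"],f*q[1]/q[2]+c["cy"]]);return ((u-[230,200])*7).round(0)
s=bot.get_state();p=s["ee_pos"];R=Ro.from_euler("xyz",s["tcp_rot"]).as_matrix()
for dy in(-.035,.021,.035):
  for dz in(-.03,0,.012,.018,.025): print(dy,dz,pr(p+R@[0,dy,dz]))
for h in (.004,.0085,.012):
  for q in [(-.0403,-.0457),(-.1003,-.0457),(-.0403,.0343)]:
    J=np.load("jig.npy");cs,sn=np.cos(J[2]),np.sin(J[2]);print(h,pr([J[0]+cs*q[0]-sn*q[1],J[1]+sn*q[0]+cs*q[1],h+.0123]))
E
```

```text
-0.035 -0.03 [354. 210.]
-0.035 0 [354. 253.]
-0.035 0.012 [354. 270.]
-0.035 0.018 [354. 278.]
-0.035 0.025 [354. 287.]
0.021 -0.03 [297. 305.]
0.021 0 [298. 347.]
0.021 0.012 [298. 364.]
0.021 0.018 [299. 372.]
0.021 0.025 [299. 382.]
0.035 -0.03 [282. 330.]
0.035 0 [284. 372.]
0.035 0.012 [284. 388.]
0.035 0.018 [284. 396.]
0.035 0.025 [285. 406.]
0.004 [345. 423.]
0.004 [217. 375.]
0.004 [422. 286.]
0.0085 [345. 417.]
0.0085 [217. 368.]
0.0085 [422. 280.]
0.012 [345. 412.]
0.012 [216. 364.]
0.012 [422. 275.]
```

```bash
python3 -m jog '{"slide":[[0,0,0.001],[0,0,0.001]],"rotation":[[0,0,0],[0,0,0]]}' | egrep 'ee_|contact'
```

```text
ee_pos: [0.6038, 0.0561, 0.0266]
contact_force: [-0.1, 0.7, 0.4]
```

```bash
python3 -m jog '{"slide":[[0,0,0.001],[0,0,0.001]],"rotation":[[0,0,0],[0,0,0]]}' | egrep 'ee_|contact'
```

```text
ee_pos: [0.6038, 0.056, 0.0261]
contact_force: [-0.1, -0.7, -0.2]
```

```bash
python3 -m jog '{"slide":[[0,0,0.001],[0,0,0.001]],"rotation":[[0,0,0],[0,0,0]]}' | egrep 'ee_|contact'
```

```text
ee_pos: [0.6038, 0.0561, 0.0255]
contact_force: [-0.3, -0.1, 0.7]
```

```bash
python3 -m jog '{"slide":[[0,0,0.001],[0,0,0.001]],"rotation":[[0,0,0],[0,0,0]]}' | egrep 'ee_|contact|open'
```

```text
ee_pos: [0.6038, 0.0561, 0.0251]
contact_force: [0.2, 0.3, -0.9]
opening: 0.503
```

```bash
python3 -m jog '{"slide":[[0,0,0.001],[0,0,0.001]],"rotation":[[0,0,0],[0,0,0]]}' | egrep 'ee_|contact'
```

```text
ee_pos: [0.6038, 0.0561, 0.0246]
contact_force: [-0.3, -0.2, 0.3]
```

```bash
python3 -m jog '{"slide":[[0,0,0.001],[0,0,0.001]],"rotation":[[0,0,0],[0,0,0]]}' | egrep 'ee_|contact'
```

```text
ee_pos: [0.6038, 0.0561, 0.0241]
contact_force: [-0.1, -1.0, 0.2]
```

```bash
python3 -m jog '{"slide":[[0,0,0.001],[0,0,0.001]],"rotation":[[0,0,0],[0,0,0]]}' | egrep 'ee_|contact'
```

```text
ee_pos: [0.6037, 0.0561, 0.0235]
contact_force: [-0.2, -0.1, 0.4]
```

```bash
python3 -m jog '{"slide":[[0,0,0.001],[0,0,0.001]],"rotation":[[0,0,0],[0,0,0]]}' | egrep 'ee_|contact|open|grip'
```

```text
ee_pos: [0.6037, 0.0561, 0.023]
contact_force: [-0.8, 0.6, 0.9]
opening: 0.5
grip_force: 0.0
```

```bash
python3 -m jog '{"slide":[[0,0,0.001],[0,0,0.001]],"rotation":[[0,0,0],[0,0,0]]}' | egrep 'ee_|contact'
```

```text
ee_pos: [0.6038, 0.0561, 0.0226]
contact_force: [0.0, -0.2, 0.2]
```

```bash
python3 -m jog '{"slide":[[0,0,0.001],[0,0,0.001]],"rotation":[[0,0,0],[0,0,0]]}' | egrep 'ee_|contact'
```

```text
ee_pos: [0.6038, 0.0561, 0.0221]
contact_force: [0.7, 1.0, -0.4]
```

```bash
python3 -m jog '{"slide":[[0,0,0.001],[0,0,0.001]],"rotation":[[0,0,0],[0,0,0]]}' | egrep 'ee_|contact'; python3 - <<'E'
from h import *
s=bot.capture("scene")["frame"][215:265,245:310].astype(float)
g=np.clip((s-10)*2.2,0,255).astype(np.uint8);cv2.imwrite("pics/c4.png",cv2.resize(g,None,fx=11,fy=11,interpolation=cv2.INTER_CUBIC)[:,:,::-1])
E
```

```text
ee_pos: [0.6037, 0.0561, 0.0215]
contact_force: [-0.5, -0.0, 0.6]
```

View pics/c4.png

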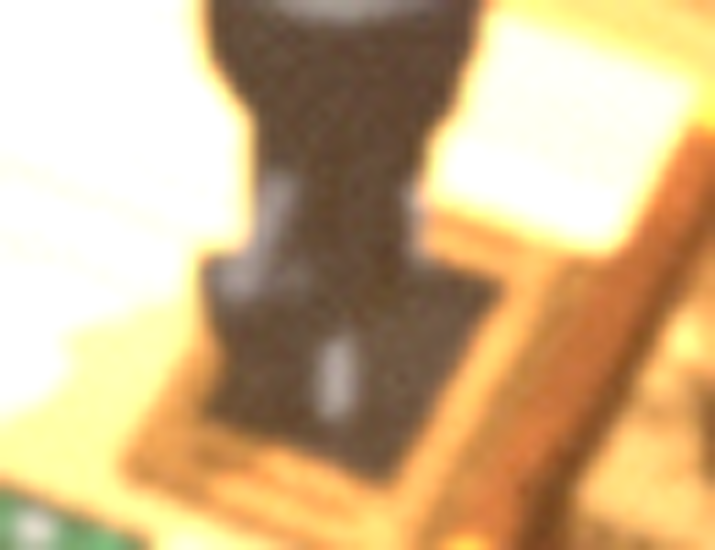

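```bash
python3 -m jog '{"slide":[[0,0,0.001],[0,0,0.001]],"rotation":[[0,0,0],[0,0,0]]}' | egrep 'ee_|contact'
```

```text
ee_pos: [0.6037, 0.0561, 0.0211]
contact_force: [-0.1, -0.4, 0.1]
```

```bash
python3 -m jog '{"slide":[[0,0,0.001],[0,0,0.001]],"rotation":[[0,0,0],[0,0,0]]}' | egrep 'ee_|contact'
```

```text
ee_pos: [0.6037, 0.0561, 0.0206]
contact_force: [-0.2, 0.8, -0.4]
```

```bash
python3 -m jog '{"slide":[[0,0,0.001],[0,0,0.001]],"rotation":[[0,0,0],[0,0,0]]}' | egrep 'ee_|contact'; python3 -c "
from h import *
s=bot.get_state();print(s)"
```

```text
ee_pos: [0.6037, 0.056, 0.0201]
contact_force: [0.4, 0.0, 0.4]
{'time_s': 12.0, 'qpos': array([-0.50848834,  0.43945179,  0.45424874,  1.78566777, -0.22775099,
        0.97170849,  0.20696604]), 'qvel': array([-0.00080917, -0.00035151,  0.00118219, -0.00053311,  0.00072016,
        0.00179988, -0.0009059 ]), 'tau': array([ 1.69293245e-02, -4.63426602e+01,  6.26872256e+00, -2.58182162e+01,
        1.19848328e-02,  6.38919300e-05,  2.15047156e-03]), 'ee_pos': array([0.60374205, 0.05603543, 0.02005372]), 'tcp_rot': array([-3.13840118e+00, -2.80578590e-05,  1.73958294e+00]), 'contact_force': array([0.44012474, 0.00220624, 0.36214082]), 'wrist_torque': array([ 0.01204662, -0.01439792, -0.03496057]), 'grip_force': 0.0, 'opening': 0.5005593048731769}
```

The picture puts the fingertips at about pad height: near finger's tip at (335,420) in the crop, z roughly 0.015–0.025. The nominal tip offset clearly doesn't hold at this opening, so I'll keep going down in small steps and watch the force.

```bash
python3 -m jog '{"slide":[[0,0,0.001],[0,0,0.001]],"rotation":[[0,0,0],[0,0,0]]}' | egrep 'ee_|contact'
```

```text
ee_pos: [0.6038, 0.0561, 0.0197]
contact_force: [-0.4, 0.2, 0.6]
```

```bash
python3 -m jog '{"slide":[[0,0,0.001],[0,0,0.001]],"rotation":[[0,0,0],[0,0,0]]}' | egrep 'ee_|contact'
```

```text
ee_pos: [0.6039, 0.0561, 0.0195]
contact_force: [-1.4, 0.2, 3.0]
```

```bash
python3 -m jog '{"slide":[[0,0,0.001],[0,0,0.001]],"rotation":[[0,0,0],[0,0,0]]}' | egrep 'ee_|contact'
```

```text
ee_pos: [0.6039, 0.0561, 0.0193]
contact_force: [-2.7, -0.0, 5.7]
```

```bash
python3 -m jog '{"slide":[[0,0,0.001],[0,0,0.001]],"rotation":[[0,0,0],[0,0,0]]}' | egrep 'ee_|contact'
```

```text
ee_pos: [0.604, 0.0561, 0.0192]
contact_force: [-3.4, -0.3, 7.7]
```

```bash
python3 -m jog '{"slide":[[0,0,0.001],[0,0,0.001]],"rotation":[[0,0,0],[0,0,0]]}' | egrep 'ee_|contact'
```

```text
ee_pos: [0.6041, 0.0561, 0.0191]
contact_force: [-3.2, -0.1, 9.6]
```

```bash
python3 -m jog '{"slide":[[0,0,0.001],[0,0,0.001]],"rotation":[[0,0,0],[0,0,0]]}' | egrep 'ee_|contact'
```

```text
ee_pos: [0.6042, 0.0561, 0.0189]
contact_force: [-4.5, 0.3, 13.2]
```

```bash
python3 - <<'E'
from h import *
a=[]
for i in range(3):
    s=bot.get_state();a.append(np.r_[s["contact_force"],s["wrist_torque"]]);cap=bot.capture("scene")
print(np.array(a).round(3),s["ee_pos"],s["tcp_rot"],s["opening"],s["grip_force"])
g=cap["frame"][200:280,225:335];cv2.imwrite("pics/c5.png",cv2.resize(np.clip(g.astype(float)*1.5,0,255).astype(np.uint8),None,fx=7,fy=7,interpolation=cv2.INTER_CUBIC)[:,:,::-1])
E
```

```text
[[-4.4830e+00  3.3300e-01  1.3197e+01 -6.7000e-02  9.6200e-01 -7.0000e-03]
 [-5.8370e+00 -4.9200e-01  1.1431e+01 -2.3000e-02  9.1100e-01  1.0800e-01]
 [-5.3180e+00 -3.2700e-01  1.2900e+01 -4.3000e-02  9.3100e-01  7.1000e-02]] [0.60417916 0.05612798 0.01895931] [-3.13916061e+00 -7.28346989e-04  1.73970432e+00] 0.49929088391185833 6.202522697418544
```

Fingertip contact is confirmed: grip force 6 N, about 12.5 N of press, and the moment is centred. I'll ease the sideways load slightly and begin the draw (tool -x is jig -x).

```bash
python3 -m jog '{"slide":[[-0.001,-0.0008,0],[-0.003,-0.0008,0],[-0.006,-0.0008,0],[-0.01,-0.0008,0],[-0.014,-0.0008,0],[-0.018,-0.0008,0],[-0.018,-0.0008,0]],"rotation":[[0,0,0],[0,0,0],[0,0,0],[0,0,0],[0,0,0],[0,0,0],[0,0,0]]}'
python3 - <<'E'
from h import *
c=bot.capture("scene")["frame"][185:310,180:365];t=bot.capture("top")["frame"][120:245,205:380]
v=np.hstack([cv2.resize(x,(400,285),interpolation=cv2.INTER_CUBIC) for x in(t,c)]);cv2.imwrite("pics/c6.png",v[:,:,::-1])
E
```

```text
time_s: 13.73
ee_pos: [0.6066, 0.0502, 0.0191]
tcp_rot: [3.141, -0.004, 1.741]
contact_force: [-0.7, 5.4, 9.5]
opening: 0.503
grip_force: 4.7
```

```bash
python3 -m jog '{"slide":[[-0.004,0,0.0012],[-0.009,0,0.0015],[-0.014,0,0.0015],[-0.019,0,0.0015],[-0.024,0,0.0015],[-0.029,0,0.0015],[-0.034,0,0.0015],[-0.04,0,0.0015],[-0.04,0,0.0015]],"rotation":[[0,0,0],[0,0,0],[0,0,0],[0,0,0],[0,0,0],[0,0,0],[0,0,0],[0,0,0],[0,0,0]]}'
python3 - <<'E'
from h import *
c=bot.capture("scene")["frame"][185:310,180:365];t=bot.capture("top")["frame"][120:245,205:380]
v=np.hstack([cv2.resize(x,(400,285),interpolation=cv2.INTER_CUBIC) for x in(t,c)]);cv2.imwrite("pics/c6.png",v[:,:,::-1])
E
```

```text
time_s: 14.58
ee_pos: [0.6107, 0.0312, 0.019]
tcp_rot: [3.139, -0.004, 1.742]
contact_force: [-0.4, 6.0, 11.1]
opening: 0.499
grip_force: 5.7
```

View pics/c6.png

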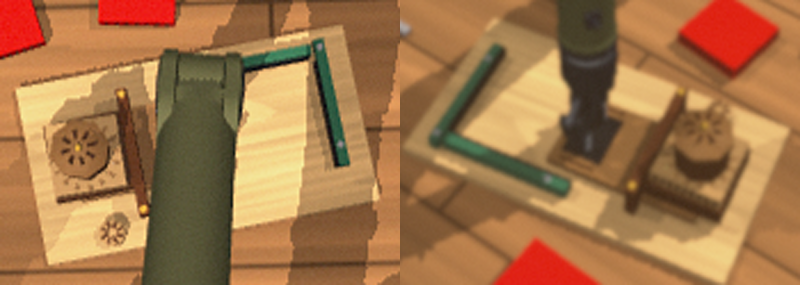

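The panel follows the tool: the front edge has moved to about (553,160) and the stack is upright against the bridge. I'll keep drawing.

```bash
python3 -m jog '{"slide":[[-0.006,0,0],[-0.012,0,0.0005],[-0.018,0,0.0005],[-0.024,0,0.0005],[-0.03,0,0.0005],[-0.036,0,0.0005],[-0.042,0,0.0005],[-0.048,0,0.0005],[-0.054,0,0.0005],[-0.06,0,0.0005]],"rotation":[[0,0,0],[0,0,0],[0,0,0],[0,0,0],[0,0,0],[0,0,0],[0,0,0],[0,0,0],[0,0,0],[0,0,0]]}'
```

```text
time_s: 15.52
ee_pos: [0.6159, 0.0032, 0.0189]
tcp_rot: [3.139, -0.006, 1.743]
contact_force: [-1.2, 8.2, 13.2]
opening: 0.499
grip_force: 6.5
```

```bash
python3 -m jog '{"slide":[[-0.006,0,0],[-0.012,0,0],[-0.018,0,0],[-0.024,0,0],[-0.03,0,0],[-0.036,0,0],[-0.042,0,0],[-0.048,0,0],[-0.054,0,0],[-0.06,0,0]],"rotation":[[0,0,0],[0,0,0],[0,0,0],[0,0,0],[0,0,0],[0,0,0],[0,0,0],[0,0,0],[0,0,0],[0,0,0]]}'
```

```text
time_s: 16.35
ee_pos: [0.6212, -0.0291, 0.0189]
tcp_rot: [3.139, -0.003, 1.741]
contact_force: [-1.2, 4.0, 12.2]
opening: 0.503
grip_force: 6.3
```

```bash
python3 -m jog '{"slide":[[-0.006,0,0],[-0.012,0,0],[-0.018,0,0],[-0.024,0,0],[-0.03,0,0],[-0.036,0,0],[-0.042,0,0],[-0.048,0,0],[-0.054,0,0],[-0.06,0,0]],"rotation":[[0,0,0],[0,0,0],[0,0,0],[0,0,0],[0,0,0],[0,0,0],[0,0,0],[0,0,0],[0,0,0],[0,0,0]]}'
```

```text
time_s: 17.18
ee_pos: [0.6263, -0.0592, 0.019]
tcp_rot: [3.139, -0.002, 1.741]
contact_force: [-0.2, 3.3, 12.2]
opening: 0.501
grip_force: 6.2
```

```bash
python3 -m jog '{"slide":[[-0.006,0,0],[-0.012,0,0],[-0.018,0,0],[-0.024,0,0],[-0.03,0,0],[-0.03,0,0],[-0.03,0,0]],"rotation":[[0,0,0],[0,0,0],[0,0,0],[0,0,0],[0,0,0],[0,0,0],[0,0,0]]}'
python3 - <<'E'
from h import *
s=bot.get_state();J=np.load("jig.npy");cs,sn=np.cos(J[2]),np.sin(J[2]);R=np.array([[cs,-sn],[sn,cs]])
print("tool moved in jig",(R.T@(s["ee_pos"][:2]-[.6038,.0561])).round(4))
c=bot.capture("scene")
cv2.imwrite("pics/c7.png",cv2.resize(c["frame"][185:310,180:365],None,fx=4,fy=4,interpolation=cv2.INTER_CUBIC)[:,:,::-1])
E
```

```text
time_s: 17.77
ee_pos: [0.6289, -0.0751, 0.019]
tcp_rot: [3.139, -0.001, 1.74]
contact_force: [0.1, 2.1, 11.0]
opening: 0.504
grip_force: 6.0
tool moved in jig [-0.1335 -0.0022]
```

```bash
python3 -m jog '{"slide":[[-0.006,0.003,0],[-0.012,0.006,0],[-0.018,0.009,0],[-0.024,0.012,0],[-0.03,0.015,0],[-0.036,0.018,0],[-0.042,0.021,0],[-0.048,0.024,0],[-0.05,0.026,0],[-0.05,0.026,0]],"rotation":[[0,0,0],[0,0,0],[0,0,0],[0,0,0],[0,0,0],[0,0,0],[0,0,0],[0,0,0],[0,0,0],[0,0,0]]}'
python3 - <<'E'
from h import *
s=bot.get_state();J=np.load("jig.npy");cs,sn=np.cos(J[2]),np.sin(J[2]);R=np.array([[cs,-sn],[sn,cs]])
print("tool moved in jig",(R.T@(s["ee_pos"][:2]-[.6038,.0561])).round(4))
c=bot.capture("scene")
cv2.imwrite("pics/c8.png",cv2.resize(c["frame"][185:310,180:365],None,fx=4,fy=4,interpolation=cv2.INTER_CUBIC)[:,:,::-1])
E
```

```text
time_s: 18.65
ee_pos: [0.6454, -0.0978, 0.0189]
tcp_rot: [3.14, -0.001, 1.74]
contact_force: [-1.7, 2.7, 13.2]
opening: 0.504
grip_force: 6.4
tool moved in jig [-0.1588 -0.0146]
```

View pics/c8.png

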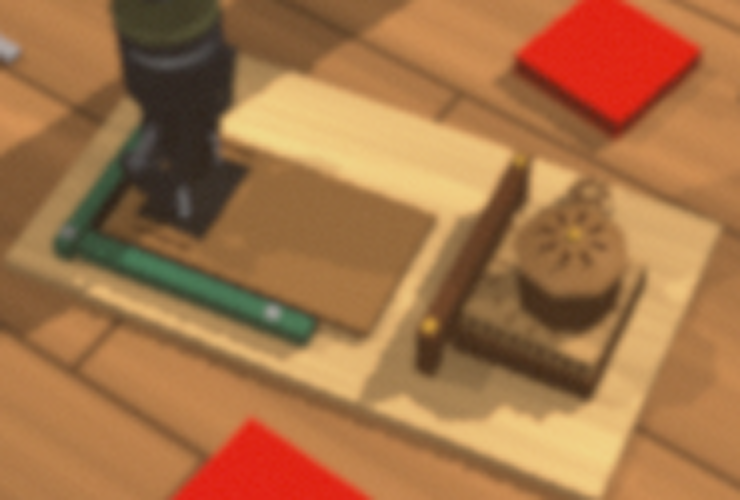

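The panel is clear of the bridge, with its rear corners at (438,213) and (368,335), the stack has settled upright, and the rail is close. I'll compute the remaining gap from those corners.

```bash
python3 - <<'E'
from h import *
c=bot.capture("scene");J=np.load("jig.npy");cs,sn=np.cos(J[2]),np.sin(J[2]);R=np.array([[cs,-sn],[sn,cs]])
q=np.array([R.T@(plane(c,B(p),.021)[:2]-J[:2]) for p in[(438,213),(370,333)]]);print(q.round(4))
p=[R.T@(plane(c,B(p),.029)[:2]-J[:2]) for p in[(312,322),(88,238)]];print("rail top",np.round(p,4))
E
python3 -m jog '{"slide":[[-0.002,0,0],[-0.004,0,0],[-0.006,0,0],[-0.008,0,0],[-0.008,0,0]],"rotation":[[0,0,0],[0,0,0],[0,0,0],[0,0,0],[0,0,0]]}'
```

```text
[[-0.0468  0.0399]
 [-0.0466 -0.0809]]
rail top [[-0.0864 -0.0947]
 [-0.2726 -0.0977]]
time_s: 19.17
ee_pos: [0.6463, -0.1009, 0.019]
tcp_rot: [3.139, -0.001, 1.741]
contact_force: [-0.6, 2.4, 12.3]
opening: 0.499
grip_force: 6.1
```

```bash
python3 -m jog '{"slide":[[-0.002,0,0],[-0.004,0,0],[-0.006,0,0],[-0.008,0,0],[-0.008,0,0]],"rotation":[[0,0,0],[0,0,0],[0,0,0],[0,0,0],[0,0,0]]}' | egrep "ee|cont"
```

```text
ee_pos: [0.6471, -0.1047, 0.019]
contact_force: [-0.4, 3.3, 12.4]
```

```bash
python3 -m jog '{"slide":[[-0.001,0,0],[-0.002,0,0],[-0.003,0,0],[-0.004,0,0],[-0.004,0,0]],"rotation":[[0,0,0],[0,0,0],[0,0,0],[0,0,0],[0,0,0]]}'| egrep "ee|cont"
```

```text
ee_pos: [0.6472, -0.1051, 0.0189]
contact_force: [-2.5, 6.4, 13.2]
```

```bash
python3 -m jog '{"slide":[[-0.001,0,0],[-0.002,0,0],[-0.003,0,0],[-0.003,0,0]],"rotation":[[0,0,0],[0,0,0],[0,0,0],[0,0,0]]}'| egrep "ee|cont"
```

```text
ee_pos: [0.6473, -0.1054, 0.0189]
contact_force: [-2.8, 7.1, 14.7]
```

End stop reached: the pull rose to 7 N and motion stopped. Next I'll slide sideways to the rail (tool +y).

```bash
python3 -m jog '{"slide":[[0,0.002,0],[0,0.004,0],[0,0.006,0],[0,0.008,0],[0,0.008,0]],"rotation":[[0,0,0],[0,0,0],[0,0,0],[0,0,0],[0,0,0]]}' | egrep "ee|cont|rot"
```

```text
ee_pos: [0.6493, -0.1057, 0.0187]
tcp_rot: [-3.139, -0.005, 1.743]
contact_force: [-7.4, 6.2, 17.7]
```

```bash
python3 -m jog '{"slide":[[0,0.001,0],[0,0.002,0],[0,0.003,0],[0,0.004,0],[0,0.004,0]],"rotation":[[0,0,0],[0,0,0],[0,0,0],[0,0,0],[0,0,0]]}'| egrep "ee|cont|rot"
```

```text
ee_pos: [0.651, -0.1054, 0.0187]
tcp_rot: [-3.139, -0.005, 1.743]
contact_force: [-7.7, 6.1, 17.3]
```

```bash
python3 -m jog '{"slide":[[0,0.001,0],[0,0.002,0],[0,0.003,0],[0,0.003,0]],"rotation":[[0,0,0],[0,0,0],[0,0,0],[0,0,0]]}'| egrep "ee|cont|rot"
```

```text
ee_pos: [0.6525, -0.1051, 0.0187]
tcp_rot: [-3.139, -0.005, 1.743]
contact_force: [-7.3, 5.1, 17.0]
```

```bash
python3 -m jog '{"slide":[[0,0.001,-0.001],[0,0.002,-0.001],[0,0.003,-0.001],[0,0.003,-0.001]],"rotation":[[0,0,0],[0,0,0],[0,0,0],[0,0,0]]}' | egrep "ee|cont|rot"
```

```text
ee_pos: [0.6538, -0.1049, 0.0188]
tcp_rot: [-3.138, -0.005, 1.743]
contact_force: [-6.5, 6.7, 14.8]
```

```bash
python3 -m jog '{"slide":[[0,0.001,0],[0,0.002,0],[0,0.003,0],[0,0.003,0]],"rotation":[[0,0,0],[0,0,0],[0,0,0],[0,0,0]]}'| egrep "ee|cont|rot"
```

```text
ee_pos: [0.6545, -0.1048, 0.0187]
tcp_rot: [-3.137, -0.005, 1.742]
contact_force: [-9.7, 5.8, 16.9]
```

```bash
python3 -m jog '{"slide":[[0,0.001,0],[0,0.002,0],[0,0.002,0]],"rotation":[[0,0,0],[0,0,0],[0,0,0]]}'| egrep "ee|cont|rot"
```

```text
ee_pos: [0.6547, -0.1047, 0.0186]
tcp_rot: [-3.135, -0.006, 1.742]
contact_force: [-11.5, 6.7, 17.6]
```

Rail reached: side force rose and motion stopped. I'll ease off, lift straight up, back away and measure.

```bash
python3 -m jog '{"slide":[[0.001,-0.001,-0.002],[0.001,-0.001,-0.005],[0.001,-0.001,-0.01],[0.001,-0.001,-0.02],[0.001,-0.001,-0.06],[0.001,-0.001,-0.12],[0.001,-0.001,-0.2],[0.001,-0.001,-0.28],[0.001,-0.001,-0.32],[0.001,-0.001,-0.32]],"rotation":[[0,0,0],[0,0,0],[0,0,0],[0,0,0],[0,0,0],[0,0,0],[0,0,0],[0,0,0],[0,0,0],[0,0,0]]}' | egrep "ee|cont|rot"
python3 -m jog '{"slide":[[0,-0.08,0],[0,-0.16,0],[0,-0.24,0],[0,-0.32,0],[0,-0.38,0],[0,-0.38,0],[0,-0.38,0]],"rotation":[[0,0,0],[0,0,0],[0,0,0],[0,0,0],[0,0,0],[0,0,0],[0,0,0]]}' | egrep "ee|cont|rot"
python3 - <<'E'
from h import *
t=bot.capture("top");s=bot.capture("scene")
for n,c,o in(("t9",t,(120,205)),("s9",s,(185,180))):
    im=c["frame"][o[0]:o[0]+125,o[1]:o[1]+180];cv2.imwrite(f"pics/{n}.png",im[:,:,::-1])
v=np.hstack([cv2.resize(c["frame"][o[0]:o[0]+125,o[1]:o[1]+175],(400,286),interpolation=cv2.INTER_CUBIC) for c,o in((t,(120,205)),(s,(185,180)))])
cv2.imwrite("pics/fin.png",cv2.resize(v,None,fx=1,fy=1)[:,:,::-1])
E
```

```text
ee_pos: [0.6595, -0.1092, 0.1834]
tcp_rot: [3.134, 0.003, 1.739]
contact_force: [0.3, -0.1, 0.3]
ee_pos: [0.4676, -0.1399, 0.177]
tcp_rot: [-3.14, -0.001, 1.738]
contact_force: [0.5, 0.8, -0.0]
```

View pics/fin.png

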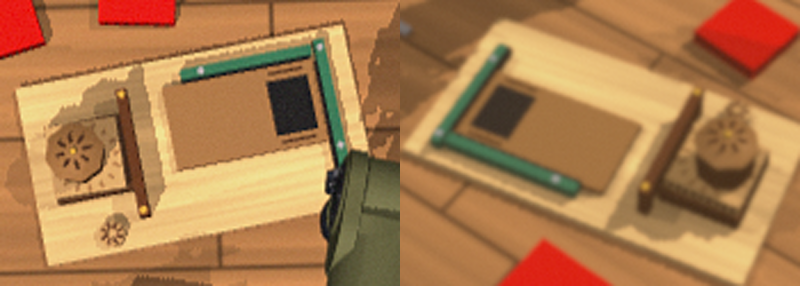

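It looks seated at both faces, with the stack upright behind the bridge. I'll check position and angle numerically from the panel's colour mask.

```bash
python3 - <<'E'
from h import *
c=bot.capture("top");J=np.load("jig.npy");cs,sn=np.cos(J[2]),np.sin(J[2]);R=np.array([[cs,-sn],[sn,cs]])
def jig(uv,z): return R.T@(plane(c,uv,z)[:2]-J[:2])
im=c["frame"];x=im.astype(int)
ref=np.median(im[168:180,282:312].reshape(-1,3),0);ref2=np.median(im[165:185,290:305].reshape(-1,3),0);print(ref)
m=(np.abs(x-ref).max(2)<22).astype(np.uint8);m[:140]=0;m[210:]=0;m[:,:272]=0;m[:,352:]=0
m=cv2.morphologyEx(m,cv2.MORPH_OPEN,np.ones((3,3)));n,l,st,ce=cv2.connectedComponentsWithStats(m);k=1+st[1:,4].argmax();print(st[k])
ys,xs=np.nonzero(l==k);P=np.array([jig((a,b),.0215) for a,b in zip(xs,ys)]);print("extent",np.percentile(P,[1,99],axis=0).round(4))
def edge(ax,sgn,lo,hi):
    o=1-ax;pts=[]
    for v in np.arange(lo,hi,.005):
        q=P[np.abs(P[:,o]-v)<.0025]
        if len(q)>3: pts.append((v,q[:,ax].max() if sgn>0 else q[:,ax].min()))
    pts=np.array(pts);f=np.polyfit(pts[:,0],pts[:,1],1);print("edge",ax,sgn,"slope",f[0].round(4),"mid",np.median(pts[:,1]).round(4))
x0,x1=P[:,0].min(),P[:,0].max();y0,y1=P[:,1].min(),P[:,1].max()
edge(1,1,-.25,-.08);edge(1,-1,-.25,-.1);edge(0,1,y0+.02,y1-.02);edge(0,-1,y0+.02,y1-.02)
# green inner edges
g=((x[:,:,1]-x[:,:,0]>18)&(x[:,:,1]>60)).astype(np.uint8);g[:125]=0;g[215:]=0;g[:,:275]=0;g[:,360:]=0
G=np.array([jig((a,b),.029) for b,a in np.argwhere(g)])
ra=G[(G[:,0]>-.25)&(G[:,0]<-.11)];ea=G[(G[:,1]>-.05)&(G[:,1]<.03)]
print("rail y",np.percentile(ra[:,1],[2,98]).round(4),"slope",np.polyfit(ra[:,0],ra[:,1],1)[0].round(4),"stop x",np.percentile(ea[:,0],[2,98]).round(4),"slope",np.polyfit(ea[:,1],ea[:,0],1)[0].round(4))
print(bot.get_state()["time_s"])
E
```

```text
[179. 123.  74.]
[ 276  150   52   43 1638]
extent [[-0.2055 -0.0867]
 [-0.0602  0.0296]]
edge 1 1 slope -0.0007 mid 0.0295
edge 1 -1 slope -0.0064 mid -0.0861
edge 0 1 slope 0.0174 mid -0.0602
edge 0 -1 slope 0.0217 mid -0.2044
rail y [-0.1066 -0.0917] slope -0.0024 stop x [-0.2978 -0.2834] slope 0.0082
23.9833
```

```bash
python3 -c "
from workcell import bot
print(bot.job_done())"
```

```text
the job is handed in; nothing more can be done
None
```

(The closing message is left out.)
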